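# Clean the stone clamp's plate and lock its bayonet cap

## Robot

A 7-joint arm with a two-finger parallel gripper is mounted at the origin on the work surface. World frame = base frame: x ahead of the robot, y to its left, z up, the work surface at z = 0. Lengths are in m, angles in degrees, forces in N, time in s.
With the tool pointing down it reaches from about 0.425 to 0.875 m from the base axis. Payload 4.7 kg.
Tool frame: the origin (TCP) lies at the very end of the fingers, on their centre line; the grasp point (between the pads) lies 19 mm behind it; z points along the fingers, y is the direction in which the jaws open and shut (so a half turn about z gives the same grasp; the last joint's range is limited). The gripper opens to 87 mm and grips with 3 to 60 N. Pads are 19 mm wide; open, the fingers measure 117 mm over their backs; the gripper's body (75 mm by 190 mm) begins 51 mm behind the grasp point.
Start: joints at [69.047, 18.392, -4.016, 83.108, 1.295, 78.541, -3.26], TCP at [0.241, -0.604, 0.223] pointing down, gripper open.
Joint ranges: [-163.93, 163.93], [-17.29, 119.83], [-79.2, 71.16], [3.27, 140.29], [-89.18, 269.18], [5.43, 117.66], [-154.24, 154.24]. Speed limits (degrees/s): [147.25, 147.25, 180, 180, 180, 180, 180].

## Interface

Orientations are given as [roll, pitch, yaw] about the fixed x, y, z axes, in that order (R = Rz(yaw) Ry(pitch) Rx(roll)).
In Python, from cell import * gives the robot as it stands.
- The arm moves only by the tool arm_command, never from a script. Its argument "targets" is a list that holds one entry, the list of rows, each a list of 7 numbers: the shift along the tool's x, y, z in m, then the turn, a rotation vector about the tool's x, y, z in degrees, then the gripper's target within -1 to 1 (shut at 1, half-way at 0, fully open at -1). In form: [[[tx, ty, tz, rx, ry, rz, claw], ...]]. A call has 1 to 10 rows; each row is the pose to reach, as a shift and turn from the pose commanded when the call began, along the tool's axes at that moment; what a row does not reach only later rows make up. A row lasts 1/10 s, in which the tool goes at most 50 mm and 8.59 degrees, less where a joint would pass 70% of its speed; a pose out of reach is approached as far as the arm can. A call with a gripper value outside its range is refused whole. The fingers move at their own pace and stop on an object; "newtons" is the grip in N (left out, the last holds). Time passes only in rows, so rows that repeat a pose let the fingers close. It gives the time, the measured TCP pose, the force and the opening at its end, in the units of the state.
- get_obs(): the state, without advancing time (a new reading comes with each control period).
- read_camera(name): name is "scene" or "top" or "wrist"; returns a dict with "img" (384x512x3 uint8, red, green, blue), "z_map" (384x512 float32, m along the optical axis (not along the pixel's ray), 0 where there is no reading), "K" (3x3 intrinsics, pixels), "origin" and "attitude" of the camera in the world. Camera axes: x right, y down, z forward; pixel columns grow to the right and rows downward; lengths in m; the calibration is good to about 2 mm. A picture is of the moment at which its call begins.
- sign_off(): hands the job in, once; it reports no verdict.
Trained networks look in the newest picture that a camera, given by its name, has taken for a name from the list of things; names that differ only in an ending like _2 or _b are one class to them, and where a whole thing is asked for, a point or a joint stands for the part that bears it (a point fixed in the world has none). Each returns a list of dicts, best first, with "conf" (0 to 1); they miss things now and then, are a little off and sometimes report something else, mostly with a low value. They report only what shows in the picture. A call takes as long as a camera call. They do not tell look-alikes from the thing itself.
- search_frame(thing, camera): "position" ([column, row] in pixels, amid what is visible of it).
The state is a dict: "time_s": time; "qpos": joint angles; "joint_velocities": joint speeds; "effort": joint torques, N m; "tool_pos": TCP position; "tool_rot": TCP orientation; "force": force on the tool from outside, world axes, zero at the start; "wrist_torque": the same for the moment, N m; "grip_width": finger opening in m.
Only numpy, scipy, OpenCV 4.12 (cv2) and the standard library are available. Lean on these libraries where they do the work, as an engineer would, in place of code of your own. Each camera call takes 0.05 s, during which the arm holds its last target.

## Task

With the wooden scraper block (not the gripper itself) scrape the three stone chips off the top of the steel clamp base onto the bench, then put the scraper back down on the bench. Take the steel locking cap from its wooden rest, lower its foot into the slot of the base, push down against the spring and twist a quarter turn clockwise as seen from above. Finish while holding: do not let go of the cap but keep it gripped and pressed fully down, flush on the plate; leave the other things on the bench where they are.

Things in the scene. Friction and masses are not known exactly. Their poses are not given: they have to be found in the camera images.
- base: steel clamp base fixed to the bench, 120 mm along its x, 100 mm along its y, 45 mm high, flat top; two bolted ears 8 mm high reach 72 mm out along +y and -y. Origin at the centre of its underside, z up. In the middle of the top is a slot along the base's x (see base_slot).
- base_slot (a point): centre of the slot's mouth, level with the plate's top (45 mm). Slot 50 mm long along the base's x, 17 mm wide; lips 8 mm thick; below them a chamber 50 x 50 mm. Spring plunger top 14 mm below the mouth. Stops in the chamber let a foot bar that entered along the slot turn clockwise seen from above by a quarter turn (at most about 15 degrees more) and block the other direction.
- plunger (a joint): how far the brass spring plunger (28 mm disc) under the slot is pressed down, m: 0 at rest, about 0.008 when the cap is flush on the plate, 0.002 when a turned cap is let go and rises against the lips. Its spring pushes up with 4 N at 0 and 10.4 N at 0.008.
- cap: steel locking cap, 0.2 to 0.4 kg, upright in its rest at the start. Origin at the centre of the underside of its round flange (60 mm across, 8 mm thick), z up; fully home the flange lies on the plate, origin 45 mm above the bench. On the flange stands a flat grip, 52 mm long along the cap's x, 14 mm thick along its y, 8 to 50 mm above the origin: pinch it across its thickness.
- cap_foot (a point): centre of the underside of the cap's foot bar, 22 mm below the cap's origin. Foot 40 mm long along the cap's x (parallel to the grip), 10 mm wide, 8 mm high, on a 12 mm stem. It enters the slot with the cap's x along the base's x, either way round; unpressed it rests on the plunger, flange 8 mm above the plate; it can turn only with the flange under 6 mm above the plate (1 to 4 mm is good).
- rest: wooden block fixed to the bench, 90 x 90 mm, 35 mm high, with a slot 49 mm long along its x and 19 mm wide, in which the cap stands, its flange on the block's top. Origin at the centre of its underside.
- scraper: wooden scraper block standing on its edge on the bench, 120 mm long along its y, 22 mm thick along its x, 80 mm high, with a steel edge along the bottom, 0.15 to 0.3 kg. Origin at the centre of its underside. Grip it across its thickness near the top. It is longer than the plate is wide, so one straight pass along the base's x, with the block across, clears the plate.
- chip0: loose flake of limestone, about 37 x 34 mm, 10 mm thick, 30 g, lying flat on top of the clamp base at the start; origin at the centre of its underside
- chip1: loose flake of limestone, about 37 x 34 mm, 10 mm thick, 30 g, lying flat on top of the clamp base at the start; origin at the centre of its underside
- chip2: loose flake of limestone, about 37 x 34 mm, 10 mm thick, 30 g, lying flat on top of the clamp base at the start; origin at the centre of its underside
- bottle: black plastic bottle with a screw cap, 64 mm across, 170 mm tall, origin under its centre; a bystander
- inktin: ink tin, 84 mm across, 70 mm tall, origin under its centre; a bystander
- saucer: white saucer, 120 mm across, 18 mm high, origin under its centre; a bystander
- brush: brush lying on the bench, 200 mm long along its x; a bystander
- wrench: flat wrench lying on the bench, 170 mm long along its x; a bystander
- mug: mug, 76 mm across, 90 mm tall, origin under its centre; a bystander
- file: file with a round wooden handle lying on the bench, 220 mm long along its x, 22 mm thick at the handle; a bystander
Not all that is in view belongs to the job. Leave any blue or orange look-alike of the chip0 alone.

How it is judged:
By the outcome, as a careful person would: the job done as asked, in the order asked, and still so for the second after the job is handed in, while the arm keeps its last pose, push and grip.
It also fails if it takes over 64 s, if anything falls off the work surface, if the arm or the gripper's body presses on something with over 40 N, if the wrist force passes 120 N, or if a joint passes its speed limit or range.

## Working session

There is one attempt and no reset: what is moved stays moved. The work goes in short steps, Python scripts to look and compute and a tool call to move; the robot and the scene stay as the last step left them, time stands still between calls to the robot, and variables do not carry over. Pictures are saved under pics/ and viewed, and the job is handed in when it is done.

Besides the shell and the picture viewer there is one more tool, called after ">>>" as a command line: name --argument value ..., lists and objects as JSON in quotes. arm_command: Moves the arm, as the interface text tells. Its arguments: {"type":"object","properties":{"targets":{"type":"array","items":{"type":"array","items":{"type":"array","items":{"type":"number"}}}},"newtons":{"type":"number"}},"required":["targets"]}

```bash
ls; mkdir -p pics
cat > h.py <<'E'
import numpy as np, cv2
from cell import *
from scipy.spatial.transform import Rotation as R
def cam(n,fn=None,scale=1):
    c=read_camera(n)
    if fn: cv2.imwrite('pics/'+fn,cv2.cvtColor(c['img'],cv2.COLOR_RGB2BGR))
    return c
def att(c):
    a=np.array(c['attitude'],float)
    return a if a.shape==(3,3) else R.from_euler('xyz',a,degrees=True).as_matrix()
def cloud(c):
    z=c['z_map'];K=c['K'];v,u=np.mgrid[0:z.shape[0],0:z.shape[1]]
    P=np.stack([(u-K[0,2])/K[0,0]*z,(v-K[1,2])/K[1,1]*z,z],-1)
    W=P@att(c).T+np.array(c['origin']); W[z==0]=np.nan
    return W
E
python3 - <<'E'
from h import *
print(get_obs())
for n in ['scene','top','wrist']:
    c=cam(n,n+'0.png'); print(n,c['origin'],c['attitude'],c['K'].tolist())
    np.savez('pics/%s0.npz'%n,**{k:np.array(v) for k,v in c.items()})
    for t in ['base','base_slot','cap','rest','scraper','chip0','bottle','inktin','saucer','brush','wrench','mug','file']:
        W=cloud(c); o=[]
        for r in search_frame(t,n)[:5]:
            p=r['position']; o.append((np.round(p).astype(int).tolist(),round(r['conf'],2),np.round(W[min(383,int(p[1])),min(511,int(p[0]))],3).tolist()))
        print(' ',t,o)
E
```

```text
pics
{'time_s': 0.0, 'qpos': array([69.04539702, 18.43875996, -4.01634659, 83.17432647,  1.2956558 ,
       78.54117429, -3.25941613]), 'joint_velocities': array([-0.11068866, -0.09171914, -0.04052932, -0.01891496, -0.03734765,
       -0.01255983, -0.0266923 ]), 'effort': array([ 5.87280938e-04, -4.91287744e+01, -4.03830204e-01, -3.12524199e+01,
       -6.39863173e-02,  4.37680143e-02,  1.84476576e-04]), 'tool_pos': array([ 0.24074594, -0.60317814,  0.22147007]), 'tool_rot': array([-1.79891023e+02,  6.14196766e-03,  2.17658340e+01]), 'force': array([ 0.13586851,  0.48223384, -0.34905036]), 'wrist_torque': array([-0.00532194, -0.02918124,  0.01875057]), 'grip_width': 0.08715418418227382}
scene [1.12032187 0.08494089 0.96845579] [-1.44860351e+02  2.76710455e-02  1.02617749e+02] [[367.3344055300797, 0.0, 254.10341031465458], [0.0, 367.3344055300797, 192.77512348167795], [0.0, 0.0, 1.0]]
  base [([252, 219], 0.84, [0.586, -0.044, 0.055])]
  base_slot [([250, 218], 0.64, [0.567, -0.055, 0.033])]
  cap [([182, 183], 0.59, [0.525, -0.27, 0.084])]
  rest [([189, 194], 0.96, [0.526, -0.259, 0
[... 1527 characters left out ...]
tin [([360, 138], 0.8, [0.645, -0.394, 0.068])]
  saucer []
  brush [([222, 229], 0.71, [0.366, 0.041, 0.018])]
  wrench [([323, 185], 0.72, [0.493, -0.275, 0.078]), ([165, 131], 0.56, [0.691, 0.23, 0.005])]
  mug [([411, 164], 0.62, [0.567, -0.572, 0.004])]
  file [([303, 133], 0.68, [0.678, -0.226, 0.009])]
wrist [ 0.30158895 -0.57901191  0.38520047] [ 1.65884204e+02  4.14239213e-02 -6.82323189e+01] [[274.0659699842998, 0.0, 265.22877205185864], [0.0, 274.0659699842998, 195.5128977329042], [0.0, 0.0, 1.0]]
  base []
  base_slot []
  cap []
  rest []
  scraper []
  chip0 []
  bottle []
  inktin []
  saucer [([134, 66], 0.69, [0.309, -0.395, 0.006])]
  brush []
  wrench []
  mug []
  file []
```

View images.

Run:
```python
import cv2
a=cv2.imread('pics/scene0.png')[130:310,80:470];cv2.imwrite('pics/s_c.png',cv2.resize(a,None,fx=2,fy=2,interpolation=3))
a=cv2.imread('pics/top0.png')[100:260,60:440];cv2.imwrite('pics/t_c.png',cv2.resize(a,None,fx=2.1,fy=2.1,interpolation=3))
```

```text
(no output)
```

View pics/s_c.png

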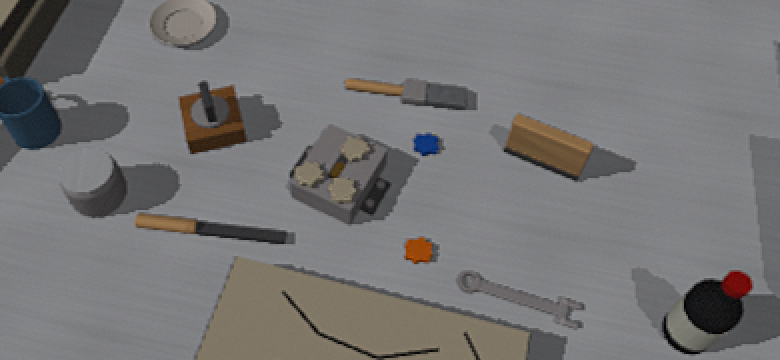

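View pics/t_c.png

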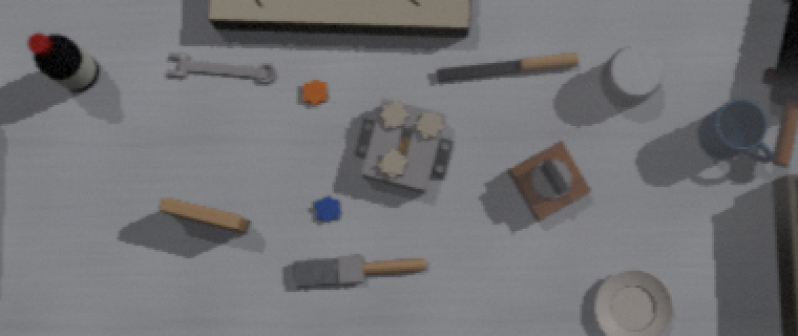

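```bash
cat > loc.py <<'E'
from h import *
def load(n): 
    d=np.load('pics/%s.npz'%n); return {k:d[k] for k in d}
for n in ['scene0','top0']:
    c=load(n); W=cloud(c); img=c['img'].astype(int)
    X=W.reshape(-1,3); I=img.reshape(-1,3)
    def sel(cx,cy,r,z0,z1): 
        return (np.hypot(X[:,0]-cx,X[:,1]-cy)<r)&(X[:,2]>z0)&(X[:,2]<z1)
    def rect(m):
        pts=X[m]; (c0,s,a)=cv2.minAreaRect((pts[:,:2]*1000).astype(np.float32)); 
        return len(pts),np.round(c0,1),np.round(s,1),round(a,1),'z',np.round(np.percentile(pts[:,2],[5,50,95]),4)
    print(n)
    b=sel(.45,0.1,.03,-.02,.02); print('bench z',np.median(X[b,2]))
    print('plate+chips',rect(sel(.55,-.06,.1,.038,.062)))
    print('plate',rect(sel(.55,-.06,.1,.040,.048)))
    print('chips',rect(sel(.55,-.06,.1,.051,.062)))
    print('rest',rect(sel(.505,-.265,.08,.028,.040)))
    print('capflange',rect(sel(.505,-.265,.06,.040,.047)))
    print('capgrip',rect(sel(.505,-.265,.07,.055,.12)), rect(sel(.505,-.265,.07,.078,.12)))
    print('scrap',rect(sel(.45,.235,.1,.02,.12)),'top',rect(sel(.45,.235,.1,.074,.12)))
E
python3 loc.py
```

```text
scene0
bench z 0.000775830987887971
plate+chips (1159, array([558.3, -55.3]), array([102.4, 122.3]), 73.7, 'z', array([0.0425, 0.0469, 0.0568]))
plate (686, array([558.5, -55.2]), array([100.9, 122.9]), 74.3, 'z', array([0.0421, 0.0455, 0.0476]))
chips (382, array([563.8, -66.7]), array([ 95.6, 115.9]), 88.5, 'z', array([0.0522, 0.0552, 0.0579]))
rest (456, array([ 500.3, -276.1]), array([95.9, 89.9]), 28.4, 'z', array([0.0311, 0.0353, 0.0384]))
capflange (173, array([ 503.1, -276.4]), array([59.8, 58.7]), 17.7, 'z', array([0.0407, 0.0434, 0.0456]))
capgrip (88, array([ 501.5, -276.1]), array([54.5, 13.8]), 30.0, 'z', array([0.0611, 0.0837, 0.0874])) (67, array([ 500.8, -276.6]), array([52.7, 13.8]), 30.0, 'z', array([0.0815, 0.0846, 0.0874]))
scrap (717, array([456.5, 243.4]), array([119.3,  25. ]), 75.2, 'z', array([0.0251, 0.0652, 0.0824])) top (284, array([455.8, 243.6]), array([119.3,  23.7]), 74.8, 'z', array([0.0757, 0.0803, 0.0833]))
top0
bench z -0.00024279707625163294
plate+chips (1108, array([554.6, -58.8]), array([101.2, 121.3]), 74.1, 'z', array([0.0397, 0.0459, 0.0565]))
plate (618, array([554.9, -58.2]), array([ 99.9, 121. ]), 74.4, 'z', array([0.0409, 0.0442, 0.0474]))
chips (301, array([558.9, -69.2]), array([ 93.6, 114.5]), 85.4, 'z', array([0.0515, 0.0543, 0.0586]))
rest (552, array([ 497.9, -279.4]), array([89.9, 92.2]), 28.2, 'z', array([0.0295, 0.0343, 0.0391]))
capflange (126, array([ 499.4, -275.2]), array([73.2, 65. ]), 77.5, 'z', array([0.0401, 0.0424, 0.0463]))
capgrip (102, array([ 497.8, -279. ]), array([50.8, 14.4]), 28.9, 'z', array([0.0609, 0.0822, 0.0875])) (75, array([ 497.9, -279.2]), array([50.7, 13.9]), 29.7, 'z', array([0.0792, 0.0837, 0.0878]))
scrap (319, array([451.9, 240.6]), array([120.4,  22.1]), 75.1, 'z', array([0.0423, 0.078 , 0.0834])) top (265, array([452. , 240.7]), array([120.1,  21.6]), 75.1, 'z', array([0.0749, 0.0787, 0.0838]))
```

```bash
cat > plan.py <<'E'
import sys,json,numpy as np
# usage: plan.py x y z yaw [x y z yaw ...]  (mm, deg) from commanded pose; 'set' stores
S=json.load(open('cmd.json')) if __import__('os').path.exists('cmd.json') else [241,-604,223,21.77]
a=sys.argv[1:]
if a[0]=='set':
    json.dump([float(v) for v in a[1:5]],open('cmd.json','w')); sys.exit()
y=np.radians(S[3])
for i in range(0,len(a),4):
    t=[float(v) for v in a[i:i+4]]; d=np.array(t[:3])-S[:3]
    print('from',S,'->',t,':',np.round([np.cos(y)*d[0]+np.sin(y)*d[1],np.sin(y)*d[0]-np.cos(y)*d[1],-d[2]],1),'rz',round(-(t[3]-S[3]),2))
E
python3 plan.py 480 -250 270 50 490 -70 270 74; python3 -c "
from h import *; print(get_obs()['time_s'])"
```

```text
from [241, -604, 223, 21.77] -> [480.0, -250.0, 270.0, 50.0] : [ 353.2 -240.1  -47. ] rz -28.23
from [241, -604, 223, 21.77] -> [490.0, -70.0, 270.0, 74.0] : [ 429.3 -403.6  -47. ] rz -52.23
2.1
```

>>> arm_command --targets '[[[0.06,-0.04,-0.047,0,0,-4,-1],[0.13,-0.085,-0.047,0,0,-10,-1],[0.2,-0.13,-0.047,0,0,-16,-1],[0.27,-0.18,-0.047,0,0,-22,-1],[0.32,-0.22,-0.047,0,0,-28.23,-1],[0.353,-0.24,-0.047,0,0,-34,-1],[0.375,-0.29,-0.047,0,0,-40,-1],[0.4,-0.34,-0.047,0,0,-46,-1],[0.4293,-0.4036,-0.047,0,0,-52.23,-1],[0.4293,-0.4036,-0.047,0,0,-52.23,-1]]]'

```text
time_s: 3.1
tool_pos: [0.4654, -0.1712, 0.269]
tool_rot: [180.0, 0.0, 74.1]
force: [1.3, -0.3, 0.4]
grip_width: 0.0871
```

```bash
python3 plan.py set 465.4 -171.2 270 74;python3 plan.py 490 -70 270 74
```

```text
from [465.4, -171.2, 270.0, 74.0] -> [490.0, -70.0, 270.0, 74.0] : [104.1  -4.2  -0. ] rz -0.0
```

>>> arm_command --targets '[[[0.045,-0.002,0,0,0,0,-1],[0.09,-0.004,0,0,0,0,-1],[0.104,-0.004,0,0,0,0,-1],[0.104,-0.004,0,0,0,0,-1]]]'

```text
time_s: 3.5
tool_pos: [0.4904, -0.0695, 0.2691]
tool_rot: [180.0, -0.0, 74.3]
force: [-0.3, -0.3, 0.9]
grip_width: 0.087
```

Run:
```python
from h import *
o=get_obs();print(o['tool_pos'],o['tool_rot'],o['qpos'])
c=cam('wrist','w1.png'); np.savez('pics/w1.npz',**{k:np.array(v) for k,v in c.items()})
W=cloud(c);X=W.reshape(-1,3)
print(c['origin'],c['attitude'],search_frame('base_slot','wrist'))
def rect(m):
    pts=X[m]; (c0,s,a)=cv2.minAreaRect((pts[:,:2]*1000).astype(np.float32)); return len(pts),np.round(c0,1),np.round(s,1),round(a,1),np.median(pts[:,2])
r=np.hypot(X[:,0]-.556,X[:,1]+.057)<.1
print(rect(r&(X[:,2]>.04)&(X[:,2]<.048)),rect(r&(X[:,2]>.04)&(X[:,2]<.06)))
b=r&(X[:,2]<.035)&(X[:,2]>.0)&(np.hypot(X[:,0]-.556,X[:,1]+.057)<.03); print('slot',rect(b))
```

```text
[ 0.4904183  -0.06953362  0.26909209] [ 1.79957858e+02 -3.03104044e-03  7.42962592e+01] [ 39.62753108  -0.52936954 -34.09144273  99.35786234  -0.29587333
  81.03863751 -10.12064624]
[ 0.50730082 -0.00558328  0.43172085] [ 1.65919412e+02 -2.59022966e-02 -1.56938921e+01] [{'position': [304.9, 151.6], 'conf': 0.62}]
(3851, array([557.5, -57.7]), array([ 99. , 119.6]), 74.3, np.float64(0.045411743630830614)) (5833, array([557. , -59.5]), array([102.7, 119.6]), 74.3, np.float64(0.045932681945276777))
slot (324, array([561.8, -61.4]), array([18.6, 39.2]), 74.4, np.float64(0.03077330785624821))
```

View pics/w1.png

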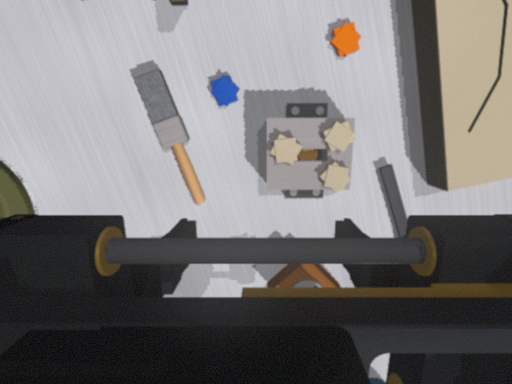

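```bash
python3 plan.py set 490.4 -69.5 270 74.3;python3 plan.py 470 100 200 74.6 454 242 150 75
```

```text
from [490.4, -69.5, 270.0, 74.3] -> [470.0, 100.0, 200.0, 74.6] : [157.7 -65.5  70. ] rz -0.3
from [490.4, -69.5, 270.0, 74.3] -> [454.0, 242.0, 150.0, 75.0] : [ 290.  -119.3  120. ] rz -0.7
```

>>> arm_command --targets '[[[0.03,-0.012,0.01,0,0,0,-1],[0.07,-0.03,0.03,0,0,0,-1],[0.11,-0.045,0.05,0,0,0,-1],[0.15,-0.06,0.065,0,0,-0.7,-1],[0.19,-0.078,0.08,0,0,-0.7,-1],[0.23,-0.095,0.095,0,0,-0.7,-1],[0.265,-0.109,0.11,0,0,-0.7,-1],[0.29,-0.119,0.12,0,0,-0.7,-1],[0.29,-0.119,0.12,0,0,-0.7,-1]]]'

```text
time_s: 4.5
tool_pos: [0.4544, 0.2409, 0.1472]
tool_rot: [-179.8, -0.0, 74.9]
force: [0.0, 0.4, -1.1]
grip_width: 0.087
```

Run:
```python
from h import *
o=get_obs();print(o['tool_pos'],o['tool_rot'],o['qpos'])
c=cam('wrist','w2.png')
W=cloud(c);X=W.reshape(-1,3)
def rect(m):
    pts=X[m]; (c0,s,a)=cv2.minAreaRect((pts[:,:2]*1000).astype(np.float32)); return len(pts),np.round(c0,1),np.round(s,1),round(a,1),np.median(pts[:,2])
r=np.hypot(X[:,0]-.454,X[:,1]-.242)<.1
print(rect(r&(X[:,2]>.074)&(X[:,2]<.09)))
```

```text
[0.45436216 0.24093639 0.14719571] [-1.79802016e+02 -2.20086383e-02  7.48549101e+01] [ 17.81044991   9.90944962 -52.44462305 106.23563336   8.2830576
  68.00888931 -52.497962  ]
(2654, array([453.8, 242.2]), array([118.7,  21.9]), 75.4, np.float64(0.08013100610706589))
```

View pics/w2.png

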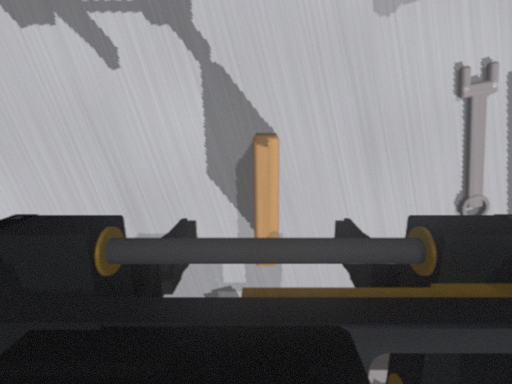

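>>> arm_command --targets '[[[0.001,0,0.04,0,0,0,-1],[0.001,0,0.08,0,0,0,-1],[0.001,0,0.107,0,0,0,-1],[0.001,0,0.107,0,0,0,-1],[0.001,0,0.107,0,0,0,1],[0.001,0,0.107,0,0,0,1],[0.001,0,0.107,0,0,0,1],[0.001,0,0.107,0,0,0,1],[0.001,0,0.107,0,0,0,1]]]' --newtons 50

```text
time_s: 5.45
tool_pos: [0.4563, 0.2404, 0.0425]
tool_rot: [179.9, -0.0, 74.7]
force: [0.1, -0.1, -0.4]
grip_width: 0.055
```

>>> arm_command --targets '[[[0,0,0,0,0,0,1],[0,0,0,0,0,0,1],[0,0,0,0,0,0,1],[0,0,0,0,0,0,1],[0,0,0,0,0,0,1],[0,0,0,0,0,0,1]]]'

```text
time_s: 6.05
tool_pos: [0.4556, 0.2404, 0.0416]
tool_rot: [-180.0, 0.0, 74.7]
force: [0.1, 0.6, -0.2]
grip_width: 0.0216
```

```bash
python3 plan.py set 455.6 240.4 42 74.7;python3 plan.py 455.6 240.4 150 74.7 545 80 150 74.2 634 -79.5 150 74.2
```

```text
from [455.6, 240.4, 42.0, 74.7] -> [455.6, 240.4, 150.0, 74.7] : [   0.    0. -108.] rz -0.0
from [455.6, 240.4, 42.0, 74.7] -> [545.0, 80.0, 150.0, 74.2] : [-131.1  128.6 -108. ] rz 0.5
from [455.6, 240.4, 42.0, 74.7] -> [634.0, -79.5, 150.0, 74.2] : [-261.5  256.5 -108. ] rz 0.5
```

>>> arm_command --targets '[[[0,0,-0.03,0,0,0,1],[0,0,-0.07,0,0,0,1],[0,0,-0.108,0,0,0,1],[-0.02,0.02,-0.108,0,0,0.5,1],[-0.05,0.05,-0.108,0,0,0.5,1],[-0.08,0.08,-0.108,0,0,0.5,1],[-0.11,0.11,-0.108,0,0,0.5,1],[-0.14,0.138,-0.108,0,0,0.5,1],[-0.17,0.167,-0.108,0,0,0.5,1],[-0.2,0.196,-0.108,0,0,0.5,1]]]'

```text
time_s: 7.05
tool_pos: [0.5922, -0.0061, 0.1492]
tool_rot: [-180.0, 0.0, 74.2]
force: [0.4, 1.2, -2.2]
grip_width: 0.0216
```

```bash
python3 plan.py set 592 -5 150 74.2;python3 plan.py 634 -79.5 150 74.2 634 -79.5 100 74.2
```

```text
from [592.0, -5.0, 150.0, 74.2] -> [634.0, -79.5, 150.0, 74.2] : [-60.2  60.7  -0. ] rz -0.0
from [592.0, -5.0, 150.0, 74.2] -> [634.0, -79.5, 100.0, 74.2] : [-60.2  60.7  50. ] rz -0.0
```

>>> arm_command --targets '[[[-0.03,0.03,0,0,0,0,1],[-0.06,0.061,0,0,0,0,1],[-0.06,0.061,0.03,0,0,0,1],[-0.06,0.061,0.05,0,0,0,1],[-0.06,0.061,0.05,0,0,0,1],[-0.06,0.061,0.05,0,0,0,1]]]'

```text
time_s: 7.65
tool_pos: [0.6341, -0.0783, 0.0994]
tool_rot: [-179.9, -0.0, 74.2]
force: [-0.0, -0.1, -2.3]
grip_width: 0.0218
```

Run:
```python
from h import *
o=get_obs();print(o['tool_pos'],o['tool_rot'],o['force'])
c=cam('scene'); a=c['img'][140:300,170:360,::-1]; cv2.imwrite('pics/s3.png',cv2.resize(a,None,fx=4,fy=3.6,interpolation=3)[:600])
W=cloud(c)
```

```text
[ 0.63405088 -0.07834648  0.09943672] [-1.79933664e+02 -5.19766924e-03  7.42224316e+01] [-0.02074747 -0.10003234 -2.26817707]
```

View pics/s3.png

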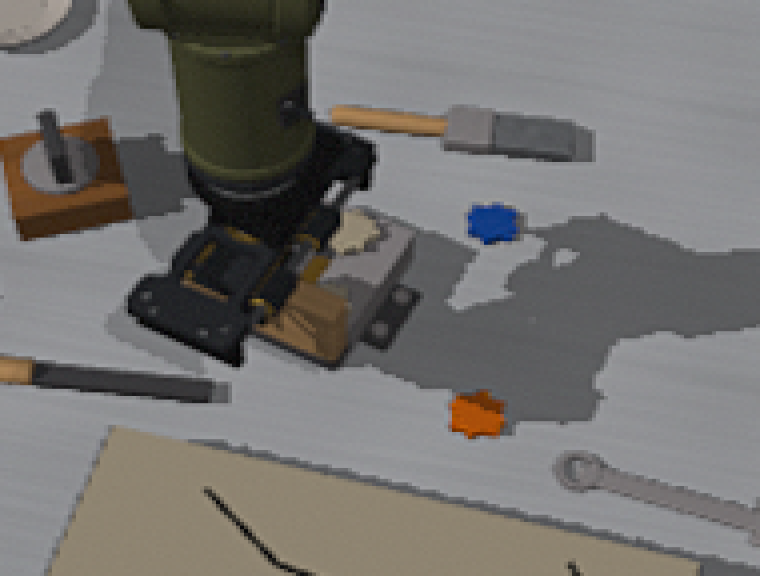

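>>> arm_command --targets '[[[0,0,0.006,0,0,0,1],[0,0,0.0115,0,0,0,1],[0,0,0.0115,0,0,0,1],[0,0,0.0115,0,0,0,1],[0,-0.007,0.0115,0,0,0,1],[0,-0.017,0.0115,0,0,0,1],[0,-0.029,0.0115,0,0,0,1],[0,-0.041,0.0115,0,0,0,1],[0,-0.053,0.0115,0,0,0,1],[0,-0.065,0.0115,0,0,0,1]]]'

```text
time_s: 8.7
tool_pos: [0.5708, -0.0606, 0.0884]
tool_rot: [180.0, 0.0, 74.2]
force: [1.3, -0.3, -2.1]
grip_width: 0.0214
```

>>> arm_command --targets '[[[0,-0.011,0.0005,0,0,0,1],[0,-0.022,0.0005,0,0,0,1],[0,-0.033,0.0005,0,0,0,1],[0,-0.044,0.0005,0,0,0,1],[0,-0.055,0.0005,0,0,0,1],[0,-0.067,0.0005,0,0,0,1],[0,-0.079,0.0005,0,0,0,1],[0,-0.091,0.0005,0,0,0,1],[0,-0.103,0.0005,0,0,0,1],[0,-0.114,0.0005,0,0,0,1]]]'

```text
time_s: 9.7
tool_pos: [0.4609, -0.0296, 0.0876]
tool_rot: [-180.0, 0.0, 74.2]
force: [0.3, 0.9, -1.3]
grip_width: 0.0216
```

Run:
```python
from h import *
o=get_obs();print(o['tool_pos'],o['tool_rot'],o['force'])
c=cam('scene'); a=c['img'][140:300,170:360,::-1]; cv2.imwrite('pics/s4.png',cv2.resize(a,None,fx=4,fy=3.6,interpolation=3)[:600])
c=cam('top'); a=c['img'][100:260,160:350,::-1]; cv2.imwrite('pics/t4.png',cv2.resize(a,None,fx=4,fy=3.6,interpolation=3)[:600])
```

```text
[ 0.46093152 -0.02956739  0.08760393] [-1.79981041e+02  1.80801840e-02  7.41991981e+01] [ 0.31903285  0.9329295  -1.30347497]
```

View pics/s4.png

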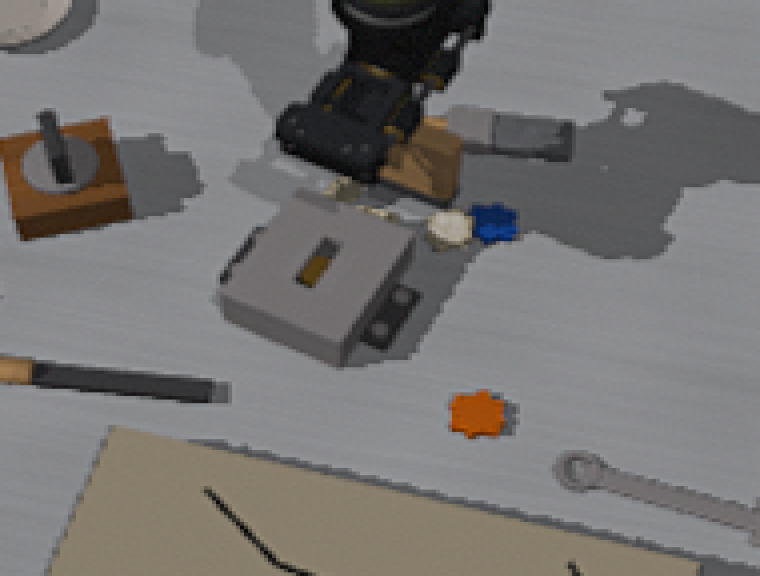

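View pics/t4.png

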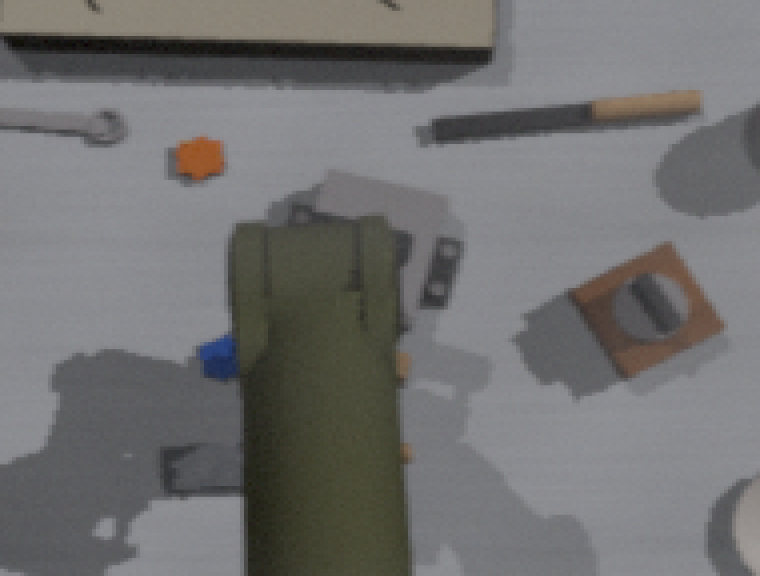

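```bash
python3 plan.py set 460.5 -29.5 88 74.2;python3 plan.py 460.5 -29.5 140 74.2  455.6 240.4 140 74.7
```

```text
from [460.5, -29.5, 88.0, 74.2] -> [460.5, -29.5, 140.0, 74.2] : [  0.   0. -52.] rz -0.0
from [460.5, -29.5, 88.0, 74.2] -> [455.6, 240.4, 140.0, 74.7] : [258.4 -78.2 -52. ] rz -0.5
```

>>> arm_command --targets '[[[0,0,-0.025,0,0,0,1],[0.005,-0.001,-0.052,0,0,0,1],[0.03,-0.009,-0.052,0,0,0,1],[0.07,-0.021,-0.052,0,0,0,1],[0.11,-0.033,-0.052,0,0,0,1],[0.15,-0.045,-0.052,0,0,-0.5,1],[0.19,-0.057,-0.052,0,0,-0.5,1],[0.225,-0.068,-0.052,0,0,-0.5,1],[0.25,-0.076,-0.052,0,0,-0.5,1],[0.258,-0.078,-0.052,0,0,-0.5,1]]]'

```text
time_s: 10.8
tool_pos: [0.4567, 0.2434, 0.1401]
tool_rot: [-180.0, -0.2, 75.0]
force: [0.0, 0.8, -1.5]
grip_width: 0.0217
```

>>> arm_command --targets '[[[0,0,0.03,0,0,0,1],[0,0,0.06,0,0,0,1],[0,0,0.085,0,0,0,1],[0,0,0.093,0,0,0,1],[0,0,0.095,0,0,0,1],[0,0,0.095,0,0,0,1]]]'

```text
time_s: 11.4
tool_pos: [0.4582, 0.2395, 0.0455]
tool_rot: [179.9, -0.0, 74.7]
force: [-0.3, 0.0, -1.7]
grip_width: 0.0215
```

Still ~4 mm up; lower gently, then open.

>>> arm_command --targets '[[[0,0,0.002,0,0,0,1],[0,0,0.004,0,0,0,1],[0,0,0.0045,0,0,0,1],[0,0,0.0045,0,0,0,1]]]'

```text
time_s: 11.8
tool_pos: [0.4585, 0.2399, 0.0416]
tool_rot: [179.9, -0.0, 74.7]
force: [-1.0, -0.3, 5.2]
grip_width: 0.0219
```

>>> arm_command --targets '[[[0,0,0,0,0,0,-1],[0,0,0,0,0,0,-1],[0,0,0,0,0,0,-1],[0,0,0,0,0,0,-1],[0,0,0,0,0,0,-1],[0,0,0,0,0,0,-1],[0,0,0,0,0,0,-1],[0,0,-0.02,0,0,0,-1],[0,0,-0.06,0,0,0,-1],[0,0,-0.11,0,0,0,-1]]]'

```text
time_s: 12.8
tool_pos: [0.4558, 0.2389, 0.1498]
tool_rot: [-179.8, 0.1, 74.7]
force: [1.9, -0.8, 0.6]
grip_width: 0.0858
```

```bash
python3 plan.py set 458.5 239.9 150 74.7;python3 plan.py 470 -30 190 45 475 -210 190 29.5
python3 - <<'E'
from h import *
c=cam('scene'); a=c['img'][140:300,170:400,::-1]; cv2.imwrite('pics/s5.png',cv2.resize(a,None,fx=3.4,fy=3.4,interpolation=3)[:600])
print(get_obs()['grip_width'],get_obs()['tool_pos'])
E
```

```text
from [458.5, 239.9, 150.0, 74.7] -> [470.0, -30.0, 190.0, 45.0] : [-257.3   82.3  -40. ] rz 29.7
from [458.5, 239.9, 150.0, 74.7] -> [475.0, -210.0, 190.0, 29.5] : [-429.6  134.6  -40. ] rz 45.2
0.08602359050445157 [0.46052218 0.24254177 0.15884142]
```

View pics/s5.png

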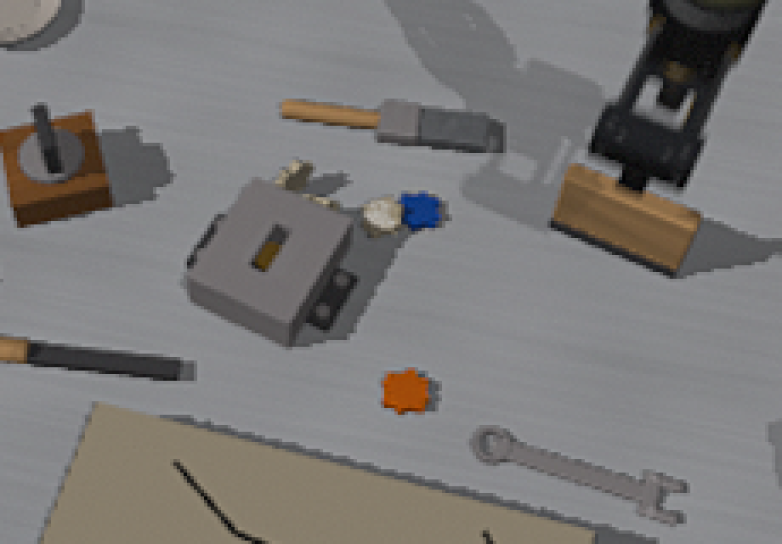

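```bash
python3 plan.py set 458.5 239.9 152 74.7;python3 plan.py  460 -40 200 50 455 -303 200 29.5
```

```text
from [458.5, 239.9, 152.0, 74.7] -> [460.0, -40.0, 200.0, 50.0] : [-269.6   75.3  -48. ] rz 24.7
from [458.5, 239.9, 152.0, 74.7] -> [455.0, -303.0, 200.0, 29.5] : [-524.6  139.9  -48. ] rz 45.2
```

>>> arm_command --targets '[[[-0.03,0.008,-0.02,0,0,2,-1],[-0.075,0.02,-0.04,0,0,6,-1],[-0.12,0.033,-0.048,0,0,10,-1],[-0.165,0.045,-0.048,0,0,14,-1],[-0.21,0.058,-0.048,0,0,18,-1],[-0.255,0.071,-0.048,0,0,22,-1],[-0.3,0.083,-0.048,0,0,26,-1],[-0.345,0.094,-0.048,0,0,31,-1],[-0.39,0.105,-0.048,0,0,36,-1],[-0.43,0.116,-0.048,0,0,40,-1]]]'

```text
time_s: 13.85
tool_pos: [0.4551, -0.2083, 0.1983]
tool_rot: [180.0, 0.0, 34.4]
force: [0.7, -0.4, -0.3]
grip_width: 0.087
```

```bash
python3 plan.py set 456 -206 200 34.7;python3 plan.py  455 -303 200 29.5
```

```text
from [456.0, -206.0, 200.0, 34.7] -> [455.0, -303.0, 200.0, 29.5] : [-56.   79.2  -0. ] rz 5.2
```

>>> arm_command --targets '[[[-0.02,0.03,0,0,0,3,-1],[-0.045,0.064,0,0,0,5.2,-1],[-0.056,0.079,0,0,0,5.2,-1],[-0.056,0.079,0,0,0,5.2,-1],[-0.056,0.079,0,0,0,5.2,-1]]]'

```text
time_s: 14.35
tool_pos: [0.455, -0.3013, 0.198]
tool_rot: [-179.9, -0.0, 29.6]
force: [1.1, 0.5, 0.8]
grip_width: 0.0869
```

```bash
cat > capl.py <<'E'
from h import *
import sys
o=get_obs();print(o['tool_pos'],o['tool_rot'],o['qpos'])
c=cam('wrist',sys.argv[1])
W=cloud(c);X=W.reshape(-1,3)
def rect(m):
    pts=X[m]; (c0,s,a)=cv2.minAreaRect((pts[:,:2]*1000).astype(np.float32)); return len(pts),np.round(c0,1),np.round(s,1),round(a,1),np.median(pts[:,2])
r=np.hypot(X[:,0]-.5,X[:,1]+.278)<.07
print(rect(r&(X[:,2]>.078)&(X[:,2]<.095)),'rest',rect(r&(X[:,2]>.03)&(X[:,2]<.039)),'fl',rect(r&(X[:,2]>.0405)&(X[:,2]<.047)))
E
python3 capl.py w6.png
```

```text
[ 0.45495471 -0.3013301   0.19800011] [-1.79924824e+02 -3.50527595e-02  2.95530932e+01] [ 58.6872884    8.47428287 -30.4668995   99.11096838   4.39335619
  73.6621073  -33.19379819]
(735, array([ 500.1, -279.1]), array([51. , 13.8]), 30.1, np.float64(0.08508324605217565)) rest (3889, array([ 499.3, -279.1]), array([90.3, 90. ]), 28.3, np.float64(0.035465104757424926)) fl (1459, array([ 500.7, -279. ]), array([57. , 59.3]), 30.0, np.float64(0.04340975075236009))
```

View pics/w6.png

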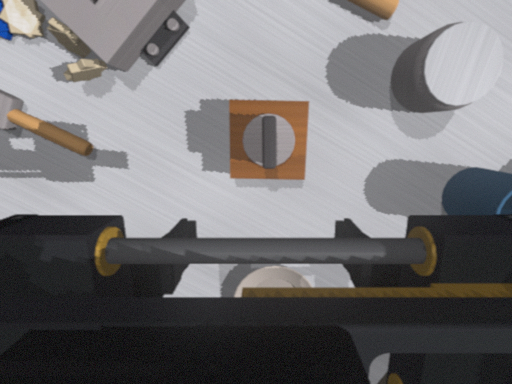

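```bash
python3 plan.py set 455 -301.5 199 29.6;python3 plan.py  500 -279 120 29.9 500 -279 49 29.9
```

```text
from [455.0, -301.5, 199.0, 29.6] -> [500.0, -279.0, 120.0, 29.9] : [50.2  2.7 79. ] rz -0.3
from [455.0, -301.5, 199.0, 29.6] -> [500.0, -279.0, 49.0, 29.9] : [ 50.2   2.7 150. ] rz -0.3
```

>>> arm_command --targets '[[[0.025,0.001,0.02,0,0,-0.3,-1],[0.05,0.003,0.05,0,0,-0.3,-1],[0.05,0.003,0.08,0,0,-0.3,-1],[0.05,0.003,0.11,0,0,-0.3,-1],[0.05,0.003,0.138,0,0,-0.3,-1],[0.05,0.003,0.15,0,0,-0.3,-1],[0.05,0.003,0.15,0,0,-0.3,-1],[0.05,0.003,0.15,0,0,-0.3,-1]]]'

```text
time_s: 15.2
tool_pos: [0.5007, -0.2802, 0.0496]
tool_rot: [179.9, -0.1, 29.9]
force: [0.3, -0.9, -0.4]
grip_width: 0.087
```

>>> arm_command --targets '[[[0,-0.001,0.002,0,0,0,1],[0,-0.001,0.002,0,0,0,1],[0,-0.001,0.002,0,0,0,1],[0,-0.001,0.002,0,0,0,1],[0,-0.001,0.002,0,0,0,1],[0,-0.001,0.002,0,0,0,1],[0,-0.001,0.002,0,0,0,1],[0,-0.001,0.002,0,0,0,1],[0,-0.001,0.002,0,0,0,1],[0,-0.001,0.002,0,0,0,1]]]' --newtons 60

```text
time_s: 16.2
tool_pos: [0.4991, -0.2798, 0.0462]
tool_rot: [180.0, 0.0, 29.8]
force: [0.5, 0.0, -0.9]
grip_width: 0.0149
```

>>> arm_command --targets '[[[0,0,0,0,0,0,1],[0,0,0,0,0,0,1],[0,0,0,0,0,0,1]]]'

```text
time_s: 16.5
tool_pos: [0.4992, -0.2799, 0.0462]
tool_rot: [180.0, -0.0, 29.8]
force: [1.1, -0.2, -0.5]
grip_width: 0.0132
```

```bash
python3 plan.py set 499.2 -279.9 47 29.8;python3 plan.py  499.2 -279.9 150 29.8 605 -72 160 164
```

```text
from [499.2, -279.9, 47.0, 29.8] -> [499.2, -279.9, 150.0, 29.8] : [   0.    0. -103.] rz -0.0
from [499.2, -279.9, 47.0, 29.8] -> [605.0, -72.0, 160.0, 164.0] : [ 195.1 -127.8 -113. ] rz -134.2
```

>>> arm_command --targets '[[[0,0,-0.012,0,0,0,1],[0,0,-0.035,0,0,0,1],[0,0,-0.07,0,0,0,1],[0,0,-0.1,0,0,-4,1],[0.015,-0.01,-0.113,0,0,-11,1],[0.035,-0.023,-0.113,0,0,-19,1],[0.06,-0.039,-0.113,0,0,-27,1],[0.085,-0.055,-0.113,0,0,-35,1],[0.11,-0.072,-0.113,0,0,-43,1],[0.13,-0.085,-0.113,0,0,-50,1]]]'

```text
time_s: 17.5
tool_pos: [0.5698, -0.1389, 0.1595]
tool_rot: [-180.0, -0.0, 80.2]
force: [0.0, 0.5, -3.5]
grip_width: 0.0139
```

```bash
python3 plan.py set 570 -139 160 80;python3 plan.py  605 -72 160 164
```

```text
from [570.0, -139.0, 160.0, 80.0] -> [605.0, -72.0, 160.0, 164.0] : [72.1 22.8 -0. ] rz -84.0
```

>>> arm_command --targets '[[[0.012,0.004,0,0,0,-8.4,1],[0.022,0.007,0,0,0,-16.8,1],[0.03,0.01,0,0,0,-25.2,1],[0.038,0.012,0,0,0,-33.6,1],[0.045,0.015,0,0,0,-42,1],[0.052,0.017,0,0,0,-50.4,1],[0.06,0.019,0,0,0,-58.8,1],[0.066,0.021,0,0,0,-67.2,1],[0.07,0.022,0,0,0,-75.6,1],[0.072,0.023,0,0,0,-84,1]]]'

```text
time_s: 18.5
tool_pos: [0.6045, -0.074, 0.1593]
tool_rot: [-180.0, -0.1, 164.2]
force: [-0.5, 0.2, -3.7]
grip_width: 0.0137
```

>>> arm_command --targets '[[[0,0,0,0,0,0,1],[0,0,0,0,0,0,1]]]'

```text
time_s: 18.7
tool_pos: [0.6047, -0.0749, 0.1591]
tool_rot: [-180.0, -0.1, 163.6]
force: [-0.1, -0.1, -4.1]
grip_width: 0.0139
```

```bash
cat > bl.py <<'E'
from h import *
import sys
o=get_obs();print(o['tool_pos'],o['tool_rot'],o['qpos'],o['time_s'])
c=cam('wrist',sys.argv[1])
W=cloud(c);X=W.reshape(-1,3)
def rect(m):
    pts=X[m]; (c0,s,a)=cv2.minAreaRect((pts[:,:2]*1000).astype(np.float32)); return len(pts),np.round(c0,1),np.round(s,1),round(a,1),np.median(pts[:,2])
d=np.hypot(X[:,0]-.557,X[:,1]+.058)
print(rect((d<.085)&(X[:,2]>.04)&(X[:,2]<.05)),'slot',rect((d<.032)&(X[:,2]>.0)&(X[:,2]<.038)))
np.savez('pics/'+sys.argv[1]+'.npz',W=W)
E
python3 bl.py w7.png
```

```text
[ 0.60467724 -0.07485113  0.15913637] [-1.79978424e+02 -5.05630479e-02  1.63581057e+02] [ 49.86240208  26.06214118 -58.19450091  92.39332866  22.80299659
  74.45813517  61.61360977] 18.7
(10552, array([547.3, -54.8]), array([100.3, 139.2]), 74.4, np.float64(0.04546009012363228)) slot (820, array([556.8, -57.3]), array([17.9, 50.4]), 74.3, np.float64(0.03042119674605051))
```

View pics/w7.png

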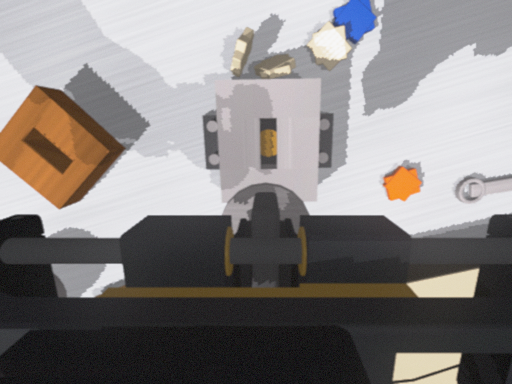

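```bash
python3 plan.py set 604.7 -74.9 159.1 163.6;python3 plan.py  558 -57.8 120 164.2 558 -57.8 87 164.2
```

```text
from [604.7, -74.9, 159.1, 163.6] -> [558.0, -57.8, 120.0, 164.2] : [49.6  3.2 39.1] rz -0.6
from [604.7, -74.9, 159.1, 163.6] -> [558.0, -57.8, 87.0, 164.2] : [49.6  3.2 72.1] rz -0.6
```

>>> arm_command --targets '[[[0.02,0.001,0,0,0,-0.6,1],[0.042,0.003,0.02,0,0,-0.6,1],[0.0496,0.0032,0.045,0,0,-0.6,1],[0.0496,0.0032,0.065,0,0,-0.6,1],[0.0496,0.0032,0.072,0,0,-0.6,1],[0.0496,0.0032,0.072,0,0,-0.6,1],[0.0496,0.0032,0.072,0,0,-0.6,1]]]'

```text
time_s: 19.45
tool_pos: [0.5593, -0.0577, 0.0882]
tool_rot: [180.0, 0.1, 164.3]
force: [0.4, -1.2, -3.7]
grip_width: 0.0129
```

Run:
```python
from h import *
o=get_obs();print(o['tool_pos'],o['tool_rot'],o['force'])
c=cam('scene'); a=c['img'][140:300,170:360,::-1]; cv2.imwrite('pics/s8.png',cv2.resize(a,None,fx=4,fy=3.6,interpolation=3)[:600])
```

```text
[ 0.55927352 -0.05770563  0.08820159] [1.79981621e+02 7.84378535e-02 1.64341594e+02] [ 0.41833387 -1.1619829  -3.66445342]
```

View pics/s8.png

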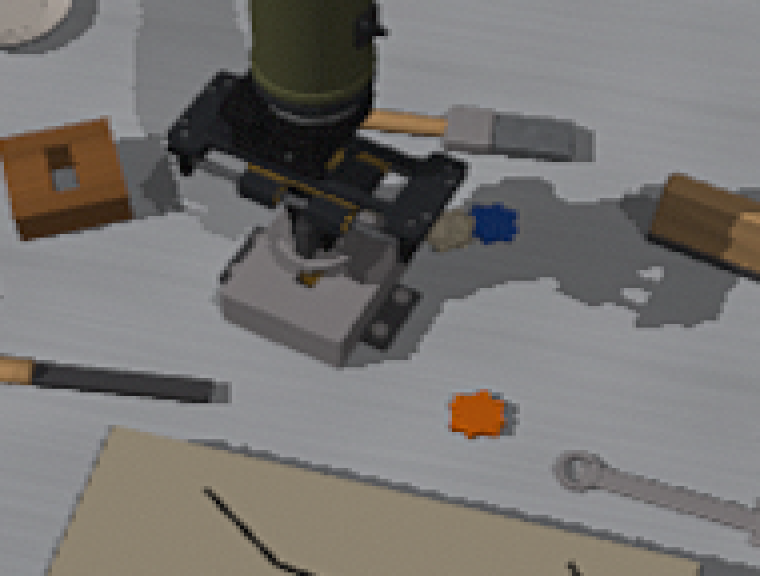

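>>> arm_command --targets '[[[0.001,0,0.004,0,0,0,1],[0.001,0,0.008,0,0,0,1],[0.001,0,0.012,0,0,0,1],[0.001,0,0.016,0,0,0,1],[0.001,0,0.018,0,0,0,1],[0.001,0,0.018,0,0,0,1]]]'

```text
time_s: 20.1
tool_pos: [0.5571, -0.0574, 0.0687]
tool_rot: [-180.0, -0.0, 164.4]
force: [-0.1, 0.5, -4.3]
grip_width: 0.0138
```

>>> arm_command --targets '[[[0,0,0.003,0,0,0,1],[0,0,0.006,0,0,0,1],[0,0,0.008,0,0,0,1],[0,0,0.01,0,0,0,1],[0,0,0.0105,0,0,0,1],[0,0,0.0105,0,0,0,1]]]'

```text
time_s: 20.7
tool_pos: [0.5578, -0.0574, 0.0592]
tool_rot: [-180.0, 0.0, 164.4]
force: [-1.4, 0.2, 3.7]
grip_width: 0.0139
```

>>> arm_command --targets '[[[0,0,0,0,0,4,1],[0,0,0,0,0,10,1],[0,0,0,0,0,17,1],[0,0,0,0,0,24,1],[0,0,0,0,0,31,1],[0,0,0,0,0,38,1],[0,0,0,0,0,45,1],[0,0,0,0,0,52,1],[0,0,0,0,0,59,1],[0,0,0,0,0,65,1]]]'

```text
time_s: 21.7
tool_pos: [0.5587, -0.0575, 0.0596]
tool_rot: [179.8, 0.1, 99.1]
force: [-0.8, -0.6, 4.0]
grip_width: 0.0138
```

>>> arm_command --targets '[[[0,0,0,0,0,6,1],[0,0,0,0,0,13,1],[0,0,0,0,0,20,1],[0,0,0,0,0,25.5,1],[0,0,0,0,0,25.5,1],[0,0,0,0,0,25.5,1]]]'

```text
time_s: 22.3
tool_pos: [0.5586, -0.0576, 0.0595]
tool_rot: [179.9, -0.0, 74.0]
force: [0.4, -0.9, 3.9]
grip_width: 0.0139
```

Run:
```python
from h import *
o=get_obs();print(o['tool_pos'],o['tool_rot'],o['force'],o['wrist_torque'],o['time_s'])
c=cam('scene'); a=c['img'][140:300,170:360,::-1]; cv2.imwrite('pics/s9.png',cv2.resize(a,None,fx=4,fy=3.6,interpolation=3)[:600])
```

```text
[ 0.5586062  -0.05756394  0.05945114] [ 1.79852918e+02 -7.44125526e-03  7.40250646e+01] [ 0.38285865 -0.89222591  3.86746342] [-0.13907244 -0.31096769 -0.047382  ] 22.3
```

View pics/s9.png

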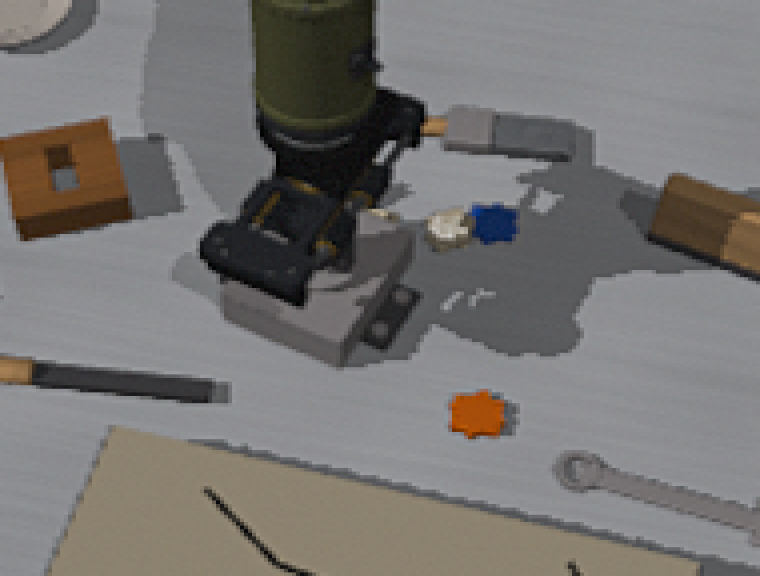

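>>> arm_command --targets '[[[0,0,0.001,0,0,0,1],[0,0,0.002,0,0,0,1],[0,0,0.003,0,0,0,1],[0,0,0.0035,0,0,0,1],[0,0,0.0035,0,0,0,1],[0,0,0.0035,0,0,0,1]]]'

```text
time_s: 22.95
tool_pos: [0.5586, -0.0576, 0.0563]
tool_rot: [179.9, -0.0, 73.9]
force: [1.3, -1.0, 8.9]
grip_width: 0.0136
```

>>> arm_command --targets '[[[0,0,0.0005,0,0,0,1],[0,0,0.001,0,0,0,1],[0,0,0.001,0,0,0,1],[0,0,0.001,0,0,0,1]]]'

```text
time_s: 23.35
tool_pos: [0.5587, -0.0576, 0.0562]
tool_rot: [179.9, 0.0, 73.9]
force: [-0.3, -0.9, 14.8]
grip_width: 0.0134
```

Run:
```python
from h import *
c=cam('wrist'); W=cloud(c)
cv2.imwrite('pics/w10.png',c['img'][:,:,::-1])
s=cam('scene'); img=s['img'].astype(int); W2=cloud(s)
cv2.imwrite('pics/s10.png',cv2.resize(s['img'][160:280,200:330,::-1],None,fx=5,fy=5,interpolation=3))
s0=np.load('pics/scene0.npz')
for nm,im,ww in [('t0',s0['img'].astype(int),cloud({k:s0[k] for k in s0})),('now',img,W2)]:
    b=(im[...,2]>im[...,0]+70)&(ww[...,2]<.03)&(abs(ww[...,1]-.05)<.1); o=(im[...,0]>im[...,2]+120)&(abs(ww[...,1]-.07)<.06)
    print(nm,np.nanmean(ww[b],0),b.sum(),np.nanmean(ww[o],0),o.sum())
# cap flange height
X=W2.reshape(-1,3)
print(get_obs()['force'],get_obs()['tool_pos'],get_obs()['time_s'])
```

```text
t0 [0.46867772 0.06252702 0.00994832] 91 [0.65103638 0.08061359 0.01035684] 116
now [0.46778163 0.06376105 0.01006688] 34 [0.65137217 0.08069089 0.01046685] 121
[-0.77492807 -1.11109905 14.65811836] [ 0.5586291  -0.05760388  0.05618702] 23.45
```

View pics/s10.png

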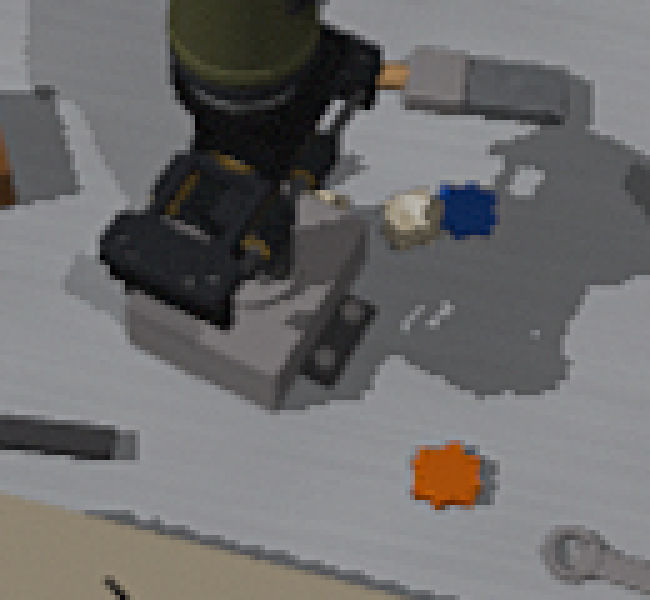

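View pics/w10.png

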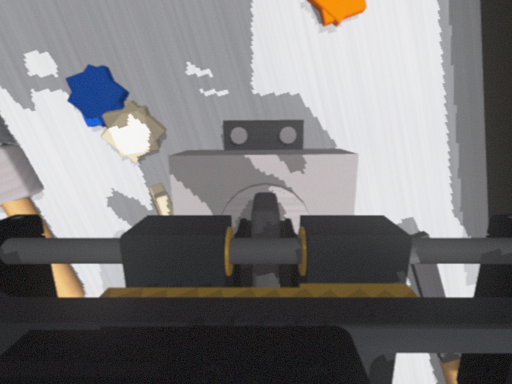

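```bash
python3 -c "
from cell import *
print(sign_off())"
```

```text
the job is handed in; nothing more can be done
None
```

I did the job in the order you asked and handed it in at about 23.5 s of the 64 s allowed. The system gives no verdict.

**Scraping:** I gripped the scraper and made one straight pass along the base's x, towards the robot. That cleared all three chips, and I stood the scraper back within about 3 mm of where it had been. The plate is clear, but not every chip lies flat. In the pictures, one chip stands on edge and another leans against the base's side. The third lies against the blue look-alike and may rest slightly on it. The blue and orange look-alikes did not move, within about 1.5 mm.

**Cap:** I took it from its rest and lowered its foot into the slot with no rise in force. I pressed it to about 3 mm above the plate and turned it about 90° clockwise (tool yaw 164.4° to 74.0°) with almost no twisting torque.

**Final hold:** I then pressed the cap fully down. The tool stopped at z = 56.2 mm, the height I expected for the flange flush on the plate. The measured upward force rose from about 9 N to 15 N while the tool moved only 0.1 mm, so the cap is seated. It is still held, with a set grip force of 60 N.

**Checks:** The last wrist picture shows the grip crosswise to the slot with the flange on the plate. The fixed cameras disagreed by about 4 mm on positions, so I relied on the wrist camera for the fit.

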